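# Tighten the transformer clamp nut in the open amplifier

### The job

The ring-shaped transformer in the open amplifier is loose. Screw its red knurled nut clockwise (seen from above) until it stops tight, then let go of it. Leave the black nut of the circuit-board stand as it is.

Things in the scene. Friction and masses are not known exactly. Their poses are not given: they have to be found in the camera images.
- clamp_nut (a joint): Turn of the red nut on its upright stud, in rad: grows as it is turned clockwise seen from above (screwed down), 0 at its loosest, hard stop (fully tight) at 1.40. It starts between 0.2 and 0.55, so one turn of 0.85 to 1.2 rad in a single grasp brings it home. It needs about 0.1 N m to turn, stays where it is left, and sinks 1 mm per rad.
- clamp_nut_center (a point): Centre of the red knurled nut (round, 36 mm across, 40 mm tall, upright axis), about 92 mm above the bench. It stands on the aluminium plate (82 mm across, top at 64 mm) of the ring-shaped transformer in the open black tray (320 x 270 mm, fixed); all else there is lower. z up; x, turning with it, along the white stripe on its top, which points to the plate's yellow mark when tight. Grip anywhere.
- stand_nut (a joint): Turn of the black nut of the circuit-board stand, same pattern and sense; it starts at 0.7 rad and is to be left alone (turned by less than 0.2 rad either way).
- stand_nut_center (a point): Centre (half-way up, on the upright axis) of the black knurled nut, 36 mm across and 40 mm tall, about 87 mm above the bench, on the grey stand (130 by 200 mm) that carries a green circuit board. z is up, x along its white stripe.
Mind the look-alikes: they are no part of the job. What is meant by the part that bears stand_nut is not orange, and is the smaller of those in its own colour.

How it is judged:
At the end, for the whole second after the job is handed in: The red nut is turned clockwise to within 0.18 rad (10 degrees) of its stop at 1.40 rad and is at rest; the black nut is within 0.2 rad of where it was (value of joint clamp_nut above 1.22 rad and velocity of joint clamp_nut between -0.05 and 0.05 rad/s and value of joint stand_nut between 0.5 and 0.9 rad); the robot touches nothing.
It fails at once if the black nut of the board stand was turned by more than 0.2 rad (value of joint stand_nut above 0.9 rad or value of joint stand_nut below 0.5 rad).
It also fails if it takes over 32 s, if anything falls off the work surface, if the arm or the gripper's body presses on something with over 40 N, if the wrist force passes 120 N, or if a joint passes its speed limit or range.

### The arm

A 6-joint arm with a two-finger parallel gripper is mounted at the origin on the work surface. World frame = base frame: x ahead of the robot, y to its left, z up, the work surface at z = 0. Lengths are in m, angles in rad, forces in N, time in s.
With the tool pointing down it reaches from about 0.35 to 0.8 m from the base axis. Payload 7.3 kg.
Tool frame: the origin (TCP) lies at the very end of the fingers, on their centre line; the grasp point (between the pads) lies 19 mm behind it (r.tcp_to_grasp is the distance from the TCP to the grasp point, in m); z points along the fingers, y is the direction in which the jaws open and shut (so a half turn about z gives the same grasp; the last joint's range is limited). The gripper opens to 85 mm and grips with 20 to 120 N. Pads are 22 mm wide; open, the fingers measure 114 mm over their backs; the gripper's body (76 mm by 85 mm) begins 54 mm behind the grasp point. The pads swing forward as they close: fully open they stand 13 mm farther back than shut.
Start: joints at [-1.383, 0.342, 1.524, -0, 1.275, -0.146], TCP at [0.172, -0.496, 0.231] pointing down, gripper open.
Joint ranges: [-2.53, 2.53], [-0.77, 2.02], [0.04, 2.7], [-1, 4.14], [0.28, 2.66], [-3.11, 3.11]. Speed limits (rad/s): [2.57, 2.57, 3.14, 3.14, 3.14, 3.14].

### API

Orientations are given as a rotation vector (axis times angle).
In Python, from cell import r, eyes, hand_in gives the robot as it stands. The module is installed in compiled form; this text tells all that it offers.
- The arm moves only by the shell command python3 -m creep 'ROWS'. ROWS is JSON, a list of rows, each a list of 7 numbers: the shift along the tool's x, y, z scaled (see below), then the turn, a rotation vector about the tool's x, y, z scaled (see below), then the opening, from 0 (shut) to 1 (fully open). A call has 1 to 10 rows; each row is the pose to reach, as a shift and turn from the pose measured when the call began, along the tool's axes at that moment; what a row does not reach only later rows make up. The controller multiplies each number of a shift by 0.3 m and each number of a turn by 120 degrees. A row lasts 1/12 s, in which the tool goes at most 41.7 mm and 7.16 degrees, less where a joint would pass 70% of its speed; a pose out of reach is approached as far as the arm can. A call with a number of a shift or a turn outside -1 to 1 is refused whole. A call with a gripper value outside its range is refused whole. The fingers move at their own pace and stop on an object; the grip force is fixed at half the most. Time passes only in rows, so rows that repeat a pose let the fingers close. It gives the time, the measured TCP pose, the force and the opening at its end, in the units of the state.
- r.sense(): the state, without advancing time (a new reading comes with each control period).
- eyes.read_camera(name): name is "side" or "top" or "wrist"; returns a dict with "img" (400x640x3 uint8, blue, green, red), "vfov" (degrees; the focal length in pixels is half the picture's height over the tangent of half this angle, whatever the lens; pixels are square), "cx", "cy" (the principal point, pixels), "D" ([k1, k2, p1, p2, k3] as OpenCV has them; the pictures are not rectified), "origin" and "orientation" of the camera in the world; the wrist camera has in their place "T_tool_cam" (4x4, takes a point from camera to tool coordinates, whose origin is the TCP and whose axes are the flange's). Camera axes: x right, y down, z forward; pixel columns grow to the right and rows downward; lengths in m; the calibration is good to about 2 mm. A picture is of the moment at which its call begins: read the wrist's pose just before it. There is no depth.
- hand_in(): hands the job in, once; it reports no verdict.
The state is a dict: "clock": time; "joint_pos": joint angles; "joint_vel": joint speeds; "joint_torque": joint torques, N m; "ee_pos": TCP position; "tcp_rot": TCP orientation; "wrist_force": force on the tool from outside, world axes, zero at the start; "ft_torque": the same for the moment, N m; "gripper_width": finger opening in m.
Only numpy, scipy, OpenCV 4.12 (cv2) and the standard library are available. Lean on these libraries where they do the work, as an engineer would, in place of code of your own. Each camera call takes 0.05 s, during which the arm holds its last target.

## Working session

There is one attempt and no reset: what is moved stays moved. The work goes in short steps, Python scripts to look and compute and a shell command to move; the robot and the scene stay as the last step left them, time stands still between calls to the robot, and variables do not carry over. Pictures are saved under pics/ and viewed, and the job is handed in when it is done.

```bash
mkdir -p pics; cat > h.py <<'E'
from cell import r, eyes
import numpy as np, cv2
from scipy.spatial.transform import Rotation as R
def cam(name):
    s=r.sense(); c=eyes.read_camera(name)
    h,w=c["img"].shape[:2]; f=h/2/np.tan(np.radians(c["vfov"])/2)
    K=np.array([[f,0,c["cx"]],[0,f,c["cy"]],[0,0,1]])
    if "T_tool_cam" in c:
        T=np.eye(4);T[:3,:3]=R.from_rotvec(s["tcp_rot"]).as_matrix();T[:3,3]=s["ee_pos"];T=T@np.array(c["T_tool_cam"])
        o=T[:3,3];Rm=T[:3,:3]
    else:
        o=np.array(c["origin"]);Rm=np.array(c["orientation"],float)
        Rm=R.from_rotvec(Rm).as_matrix() if Rm.size==3 else Rm
    return dict(img=c["img"],K=K,D=np.array(c["D"],float),o=o,R=Rm)
def ray(c,px):
    u=cv2.undistortPoints(np.array(px,float).reshape(-1,1,2),c["K"],c["D"]).reshape(-1,2)
    d=np.c_[u,np.ones(len(u))]@c["R"].T
    return d/np.linalg.norm(d,axis=1,keepdims=True)
def plane(c,px,z):
    d=ray(c,px); return c["o"]+d*((z-c["o"][2])/d[:,2])[:,None]
E
python3 - <<'E'
from h import *
s=r.sense(); print(s["ee_pos"],s["tcp_rot"],s["clock"],s["gripper_width"])
for n in ["side","top","wrist"]:
    c=cam(n); cv2.imwrite(f"pics/{n}0.png",c["img"]); print(n,c["o"],c["R"].round(2).tolist())
E
```

```text
[ 0.17195888 -0.49560243  0.23060626] [-3.09636124e+00 -5.21683700e-01  7.99569079e-05] 0.0 0.08545800787076537
side [ 0.26753701 -1.14907206  1.04566571] [[0.99, -0.07, 0.08], [-0.11, -0.7, 0.7], [0.01, -0.71, -0.71]]
top [ 0.25337566 -0.18827138  1.48524196] [[-0.02, -0.99, 0.1], [-1.0, 0.02, 0.01], [-0.01, -0.1, -0.99]]
wrist [ 0.24781737 -0.46913109  0.37200474] [[0.33, -0.9, -0.29], [-0.94, -0.31, -0.1], [-0.0, 0.31, -0.95]]
```

View pics/top0.png

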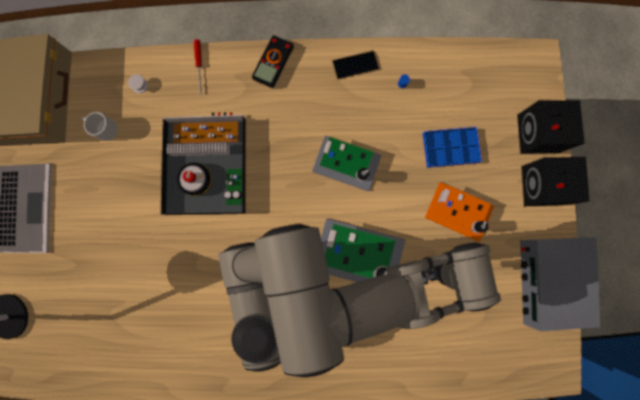

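View pics/side0.png

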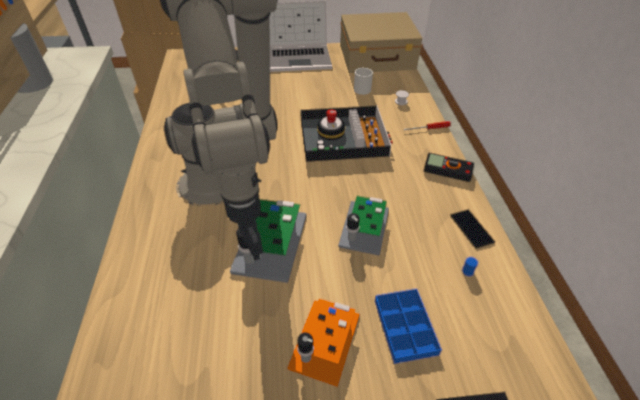

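View pics/wrist0.png

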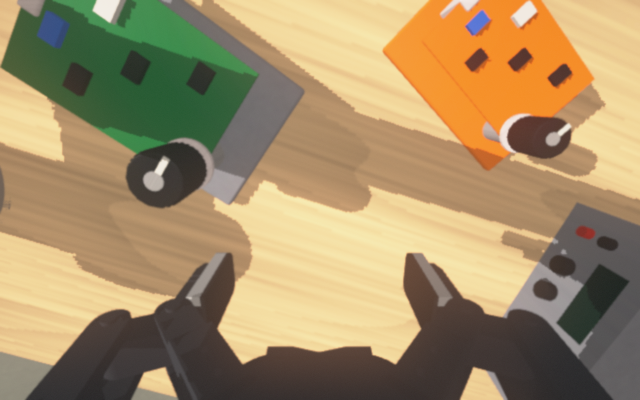

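The top view shows the tray at (203,167) with the red nut at about (190,177). There are three board stands:
- the large grey/green one at (362,250), partly under the arm
- the small grey/green one at (347,162)
- the orange one at (460,210)

The stand to leave alone is the small grey/green one, because it is not orange and is the smaller of its colour. The red nut in the tray is the only one of its kind. I'll measure it and check an enlarged crop.

```bash
python3 - <<'E'
from h import *
def redblob(c,box):
    x0,y0,x1,y1=box; im=c["img"][y0:y1,x0:x1].astype(int)
    m=((im[...,2]>90)&(im[...,2]>2*im[...,1])&(im[...,2]>2*im[...,0])).astype(np.uint8)
    n,l,st,ce=cv2.connectedComponentsWithStats(m); k=1+np.argmax(st[1:,4]); print(st[k]+np.array([x0,y0,0,0,0]),ce[k]+[x0,y0])
    return ce[k]+[x0,y0],st[k]
t=cam("top"); s=cam("side")
a,_=redblob(t,(165,150,225,212)); b,_=redblob(s,(305,100,350,150))
A=ray(t,a)[0];B=ray(s,b)[0]
x=np.linalg.lstsq(np.c_[A,-B],s["o"]-t["o"],rcond=None)[0]
p=t["o"]+A*x[0];q=s["o"]+B*x[1];print(p,q)
print("top plane .092/.112",plane(t,[a],.092),plane(t,[a],.112),"side .092",plane(s,[b],.092))
print("tray corners",plane(t,[[163,119],[244,119],[244,213],[162,213]],.06).round(3).tolist())
cs=np.hstack([cv2.resize(t["img"][140:220,150:260],(396,288),interpolation=3),cv2.resize(s["img"][95:170,295:398],(396,288),interpolation=3)])
cs2=np.hstack([cv2.resize(t["img"][125:205,295:405],(396,288),interpolation=3),cv2.resize(s["img"][185:265,320:430],(396,288),interpolation=3)])
cv2.imwrite("pics/crop1.png",np.vstack([cs,cs2]))
E
```

```text
[183 172  11  10  72] [188.08333333 176.65277778]
[327 109  10  14  93] [330.86021505 115.12903226]
[0.46200101 0.23820155 0.0922992 ] [0.46037209 0.23827592 0.092078  ]
top plane .092/.112 [[0.46204582 0.23829315 0.092     ]] [[0.45905036 0.23216981 0.112     ]] side .092 [[0.46038787 0.2383894  0.092     ]]
tray corners [[0.662, 0.337, 0.06], [0.652, 0.066, 0.06], [0.346, 0.066, 0.06], [0.351, 0.333, 0.06]]
```

View pics/crop1.png

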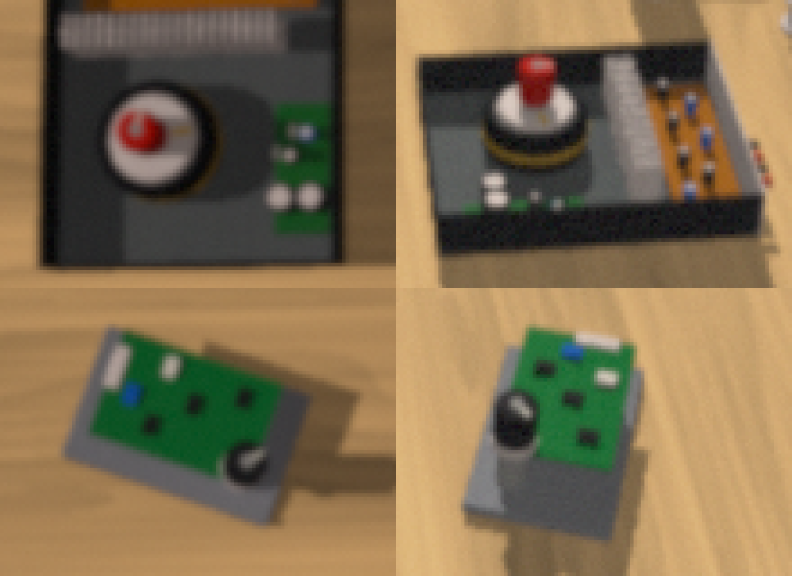

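The crop confirms the red nut in the tray, on the aluminium plate. Both rays meet at z=0.092, which matches the given height, so the nut is at about (0.461, 0.238). The reach is 0.52 m. The small stand (bottom row) is the one to leave alone. Now I'll work out the approach in tool units.

```bash
cat >> h.py <<'E'
def to(p):
    s=r.sense(); M=R.from_rotvec(s["tcp_rot"]).as_matrix()
    return (M.T@(np.array(p)-s["ee_pos"])/0.3).round(3)
E
python3 - <<'E'
from h import *
print(R.from_rotvec(r.sense()["tcp_rot"]).as_matrix().round(3))
for p in [(.34,-.34,.25),(.42,-.23,.25)]: print(to(p))
E
```

```text
[[ 0.945  0.328 -0.   ]
 [ 0.328 -0.945  0.001]
 [ 0.    -0.001 -1.   ]]
[ 0.699 -0.307 -0.063]
[ 1.071 -0.566 -0.063]
```

```bash
python3 -m creep '[[0.95,-0.5,-0.07,0,0,-0.5,1],[0.95,-0.5,-0.07,0,0,-0.5,1],[0.95,-0.5,-0.07,0,0,-0.5,1],[0.95,-0.5,-0.07,0,0,-0.5,1],[0.95,-0.5,-0.07,0,0,-0.5,1],[0.95,-0.5,-0.07,0,0,-0.5,1],[0.95,-0.5,-0.07,0,0,-0.5,1],[0.95,-0.5,-0.07,0,0,-0.5,1],[0.95,-0.5,-0.07,0,0,-0.5,1]]'; python3 - <<'E'
from h import *
s=r.sense();print(s["joint_pos"],R.from_rotvec(s["tcp_rot"]).as_matrix().round(3))
for p in [(.45,0.02,.25),(.40,0.2,.24)]: print(to(p))
E
```

```text
clock: 1.0
ee_pos: [0.3952, -0.2568, 0.2526]
tcp_rot: [2.41, 2.015, 0.004]
wrist_force: [-0.8, 0.0, -1.2]
gripper_width: 0.0851
[-0.74064656  0.22535908  1.62705184  0.00251999  1.28884061 -0.56321278] [[ 0.177  0.984  0.002]
 [ 0.984 -0.177  0.002]
 [ 0.002  0.002 -1.   ]]
[0.94  0.016 0.011]
[ 1.501 -0.254  0.045]
```

```bash
python3 -m creep '[[0.94,0.02,0.01,0,0,0,1],[0.94,0.02,0.01,0,0,0,1],[0.94,0.02,0.01,0,0,0,1],[0.94,0.02,0.01,0,0,0,1],[0.94,0.02,0.01,0,0,0,1],[0.94,0.02,0.01,0,0,0,1],[0.94,0.02,0.01,0,0,0,1]]'; python3 - <<'E'
from h import *
s=r.sense();print(s["joint_pos"])
for p in [(.461,0.22,.22),(.461,0.238,.22)]: print(to(p))
E
```

```text
clock: 1.58
ee_pos: [0.451, 0.0222, 0.2503]
tcp_rot: [2.41, 2.015, 0.005]
wrist_force: [0.6, -0.4, -0.3]
gripper_width: 0.0858
[-0.12234636  0.18923864  1.6805179   0.00215504  1.2697495   0.05472605]
[ 0.655 -0.084  0.102]
[ 0.714 -0.095  0.102]
```

```bash
python3 -m creep '[[0.66,-0.09,0.1,0,0,0,1],[0.66,-0.09,0.1,0,0,0,1],[0.66,-0.09,0.1,0,0,0,1],[0.66,-0.09,0.1,0,0,0,1],[0.66,-0.09,0.1,0,0,0,1],[0.66,-0.09,0.1,0,0,0,1],[0.66,-0.09,0.1,0,0,0,1]]'; python3 - <<'E'
from h import *
c=cam("wrist"); cv2.imwrite("pics/w1.png",c["img"])
E
```

```text
clock: 2.17
ee_pos: [0.4588, 0.2236, 0.22]
tcp_rot: [-2.406, -2.02, -0.003]
wrist_force: [0.3, -0.8, 0.7]
gripper_width: 0.0856
```

View pics/w1.png

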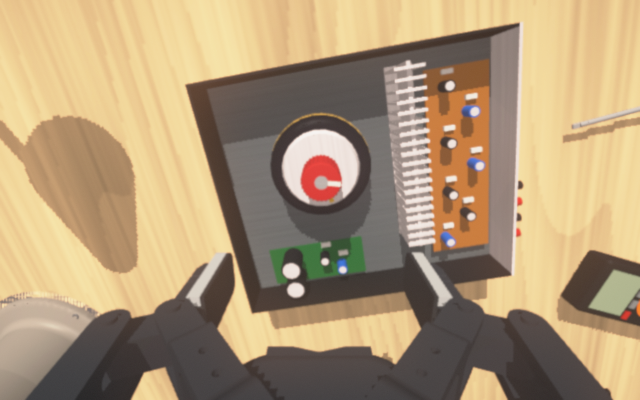

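The wrist view shows the red nut at (321,180), with its grey stud end at (321,183) and its white stripe pointing right. It stands on the white plate at (321,167). I'll enlarge this and measure it.

```bash
python3 - <<'E'
from h import *
c=cam("wrist"); im=c["img"]
cv2.imwrite("pics/w1c.png",cv2.resize(im[105:225,260:380],(600,600),interpolation=cv2.INTER_CUBIC))
hsv=cv2.cvtColor(im,cv2.COLOR_BGR2HSV); roi=np.zeros(im.shape[:2],np.uint8); cv2.circle(roi,(321,165),50,255,-1)
red=(((hsv[...,0]<8)|(hsv[...,0]>172))&(hsv[...,1]>120)&(roi>0)).astype(np.uint8)
print("red",cv2.boundingRect(red))
wh=((hsv[...,1]<60)&(hsv[...,2]>130)&(roi>0)).astype(np.uint8)|red
wh=cv2.morphologyEx(wh,cv2.MORPH_OPEN,np.ones((3,3)))
ct=max(cv2.findContours(wh,0,2)[0],key=cv2.contourArea); e=cv2.fitEllipse(cv2.convexHull(ct)); print("plate",e)
P=plane(c,[e[0]],.064);print("plate c",P)
e2=cv2.fitEllipse(cv2.convexHull(max(cv2.findContours(cv2.dilate(red,np.ones((3,3))),0,2)[0],key=cv2.contourArea)));print(e2)
print("top of nut via stud px",plane(c,[[321,183]],.112))
y=((hsv[...,0]>15)&(hsv[...,0]<35)&(hsv[...,1]>90)&(roi>0)); print("yellow",np.argwhere(y)[:,::-1].mean(0) if y.any() else None)
E
```

```text
red (300, 154, 41, 46)
plate ((319.7272033691406, 165.576904296875), (76.62651824951172, 78.03076934814453), 88.95072174072266)
plate c [[0.4633858  0.23928481 0.064     ]]
((320.13958740234375, 176.7298126220703), (42.18754577636719, 47.69488525390625), 179.4591064453125)
top of nut via stud px [[0.46338002 0.23381308 0.112     ]]
yellow [335.33333333 184.8       ]
```

View pics/w1c.png

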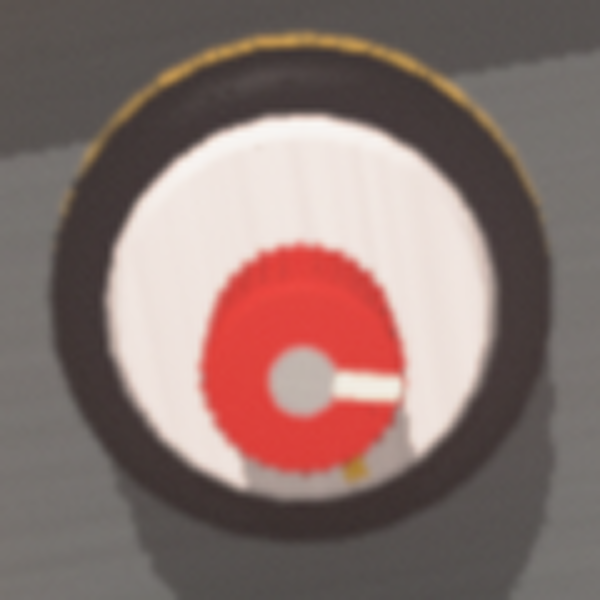

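```bash
python3 - <<'E'
from h import *
c=cam("wrist")
t=plane(c,[[320.2,180.8],[340,182.2]],.112); y=plane(c,[[331,198.3]],.064)[0]
print(t,y)
a=t[1]-t[0]; ctr=t[0]; b=y-ctr
a1=np.arctan2(a[1],a[0]);b1=np.arctan2(b[1],b[0]);print("stripe",np.degrees(a1),"mark",np.degrees(b1),"cw needed rad",(a1-b1)%(2*np.pi), "mark r",np.hypot(*b[:2]), "stripe end r",np.hypot(*a[:2]))
for p in [(.462,.237,.12),(.462,.237,.083)]: print(to(p))
E
```

```text
[[0.4633419  0.23499283 0.112     ]
 [0.48019396 0.23067863 0.112     ]] [0.46930204 0.2014856  0.064     ]
stripe -14.35956190824234 mark -79.91392708165137 cw needed rad 1.144139511330691 mark r 0.034033183560286805 stripe end r 0.017395532695688283
[ 0.053 -0.002  0.336]
[ 0.053 -0.003  0.459]
```

```bash
python3 -m creep '[[0.05,0,0.2,0,0,0,1],[0.05,0,0.32,0,0,0,1],[0.05,0,0.42,0,0,0,1],[0.05,0,0.473,0,0,0,1],[0.05,0,0.473,0,0,0,1],[0.05,0,0.473,0,0,0,1]]'; python3 - <<'E'
from h import *
print(r.sense()["joint_pos"],to((.463,.236,.078)))
c=cam("wrist"); cv2.imwrite("pics/w2.png",c["img"])
E
```

```text
clock: 2.82
ee_pos: [0.4629, 0.2347, 0.079]
tcp_rot: [2.413, 2.012, 0.002]
wrist_force: [-0.0, 0.4, 1.3]
gripper_width: 0.0855
[3.21265554e-01 5.05802746e-01 1.73886702e+00 6.92722397e-04
 8.95428413e-01 5.01442536e-01] [ 0.004 -0.     0.003]
```

View pics/w2.png

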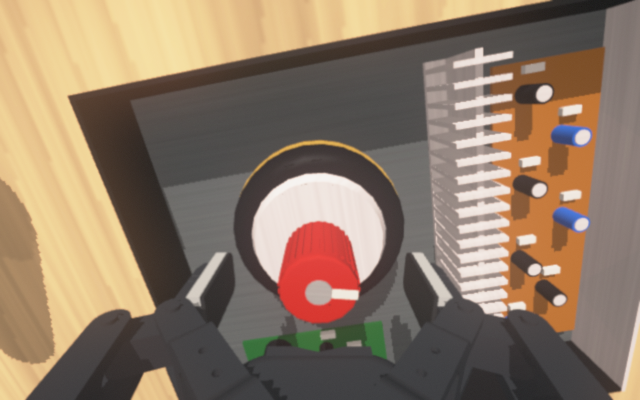

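The nut, with its top at (319,292), is centred between the pads at (222,280) and (418,280). Closing now.

```bash
python3 -m creep '[[0,0,0,0,0,0,0],[0,0,0,0,0,0,0],[0,0,0,0,0,0,0],[0,0,0,0,0,0,0],[0,0,0,0,0,0,0],[0,0,0,0,0,0,0],[0,0,0,0,0,0,0],[0,0,0,0,0,0,0],[0,0,0,0,0,0,0],[0,0,0,0,0,0,0]]'; python3 - <<'E'
from h import *
c=cam("wrist"); cv2.imwrite("pics/w3.png",c["img"]); print(r.sense()["ft_torque"])
E
```

```text
clock: 3.7
ee_pos: [0.4632, 0.2356, 0.0816]
tcp_rot: [2.412, 2.012, 0.007]
wrist_force: [-5.3, 0.2, 10.8]
gripper_width: 0.0343
[-0.12434604  0.89550632 -0.05655255]
```

View pics/w3.png

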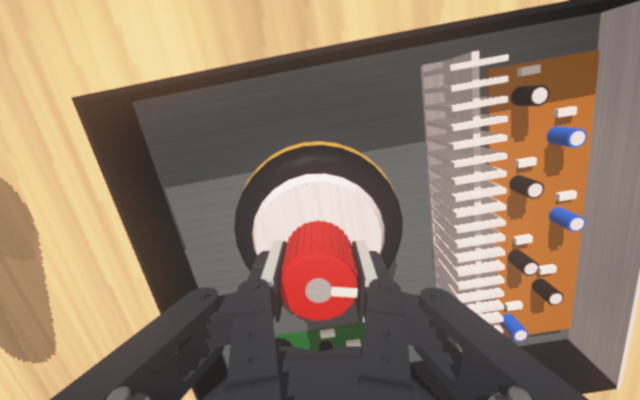

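The pads are on the nut with a width of 34 mm. I'm turning clockwise, which is positive about tool z.

```bash
python3 -m creep '[[0,0,0,0,0,0.05,0],[0,0,0,0,0,0.1,0],[0,0,0,0,0,0.15,0],[0,0,0.001,0,0,0.2,0],[0,0,0.002,0,0,0.25,0],[0,0,0.002,0,0,0.3,0],[0,0,0.003,0,0,0.35,0],[0,0,0.003,0,0,0.4,0],[0,0,0.003,0,0,0.45,0],[0,0,0.003,0,0,0.45,0]]'; python3 - <<'E'
from h import *
s=r.sense();c=cam("wrist"); cv2.imwrite("pics/w4.png",c["img"]); print(s["ft_torque"],s["joint_pos"]); M=R.from_rotvec(s["tcp_rot"]).as_matrix();print(np.degrees(np.arctan2(M[1,0],M[0,0])))
E
```

```text
clock: 4.58
ee_pos: [0.4637, 0.235, 0.081]
tcp_rot: [-3.064, -0.693, -0.008]
wrist_force: [1.7, -3.9, -1.3]
gripper_width: 0.0343
[-0.93009983 -0.4787781  -0.13080016] [ 3.21802573e-01  5.02541658e-01  1.73780521e+00 -2.74102407e-04
  8.96090608e-01  1.44770766e+00]
25.500292647597497
```

View pics/w4.png

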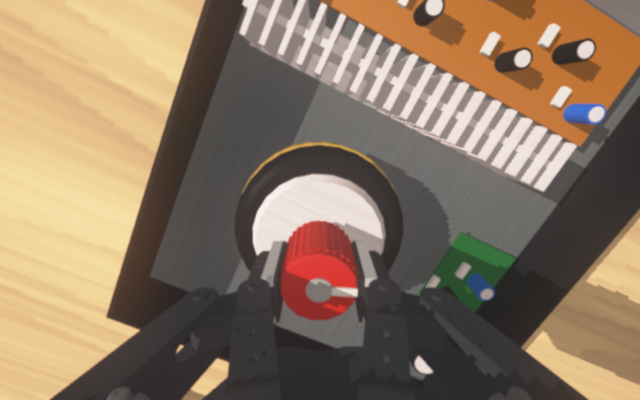

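The nut has turned 54° and the stripe stayed at (343,292), so the grip did not slip. About 0.2 rad remains. I'll finish in small steps and watch the moment.

```bash
python3 -m creep '[[0,0,0,0,0,0.03,0],[0,0,0,0,0,0.06,0],[0,0,0,0,0,0.09,0],[0,0,0,0,0,0.09,0],[0,0,0,0,0,0.09,0]]'; python3 - <<'E'
from h import *
s=r.sense(); print(s["ft_torque"]); M=R.from_rotvec(s["tcp_rot"]).as_matrix();print(np.degrees(np.arctan2(M[1,0],M[0,0])))
E
```

```text
clock: 5.05
ee_pos: [0.4637, 0.2349, 0.0808]
tcp_rot: [-3.113, -0.416, -0.008]
wrist_force: [1.8, -2.7, -3.1]
gripper_width: 0.0344
[-0.76137645 -0.37043767 -0.13428722]
15.230882638045475
```

```bash
python3 -m creep '[[0,0,0,0,0,0.02,0],[0,0,0,0,0,0.04,0],[0,0,0,0,0,0.04,0],[0,0,0,0,0,0.04,0]]'; python3 - <<'E'
from h import *
s=r.sense(); print(s["ft_torque"],s["wrist_force"]); M=R.from_rotvec(s["tcp_rot"]).as_matrix();print(np.degrees(np.arctan2(M[1,0],M[0,0])))
c=cam("wrist"); cv2.imwrite("pics/w5.png",c["img"])
E
```

```text
clock: 5.38
ee_pos: [0.463, 0.2347, 0.0807]
tcp_rot: [-3.128, -0.292, -0.005]
wrist_force: [-1.5, -3.4, -2.1]
gripper_width: 0.0347
[-0.72061695  0.27828793  0.3584655 ] [-1.52308834 -3.37217526 -2.09834469]
10.656585416072044
```

View pics/w5.png

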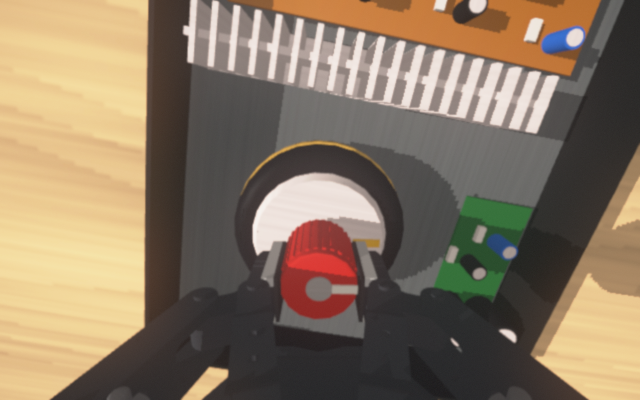

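The moment jumped from -0.13 to +0.36 N m at 69° of turn, so the stop is reached. One small extra push to confirm it.

```bash
python3 -m creep '[[0,0,0,0,0,0.015,0],[0,0,0,0,0,0.025,0],[0,0,0,0,0,0.025,0]]'; python3 - <<'E'
from h import *
s=r.sense(); print(s["ft_torque"],s["wrist_force"]); M=R.from_rotvec(s["tcp_rot"]).as_matrix();print(np.degrees(np.arctan2(M[1,0],M[0,0])))
E
```

```text
clock: 5.68
ee_pos: [0.4636, 0.2348, 0.0808]
tcp_rot: [-3.134, -0.21, -0.008]
wrist_force: [3.0, -2.6, -3.0]
gripper_width: 0.0346
[-0.46740074 -0.46823759  0.87272639] [ 2.97108436 -2.59017278 -2.97886824]
7.681006841140973
```

The moment rose to 0.87 N m, so the nut is tight. Letting go and rising.

```bash
python3 -m creep '[[0,0,0,0,0,0,1],[0,0,0,0,0,0,1],[0,0,0,0,0,0,1],[0,0,0,0,0,0,1],[0,0,0,0,0,0,1],[0,0,0,0,0,0,1],[0,0,0,0,0,0,1],[0,0,0,0,0,0,1]]'; python3 -m creep '[[0,0,-0.05,0,0,0,1],[0,0,-0.15,0,0,0,1],[0,0,-0.28,0,0,0,1],[0,0,-0.4,0,0,0,1],[0,0,-0.47,0,0,0,1],[0,0,-0.47,0,0,0,1],[0,0,-0.47,0,0,0,1]]'; python3 - <<'E'
from h import *
c=cam("wrist"); im=c["img"]; cv2.imwrite("pics/w6.png",im); print(r.sense()["ee_pos"])
cv2.imwrite("pics/w6c.png",cv2.resize(im[105:225,260:380],(600,600),interpolation=cv2.INTER_CUBIC))
E
```

```text
clock: 6.35
ee_pos: [0.4636, 0.2348, 0.0808]
tcp_rot: [-3.134, -0.21, -0.008]
wrist_force: [0.4, 0.1, -0.3]
gripper_width: 0.0854
clock: 6.93
ee_pos: [0.4633, 0.2349, 0.2229]
tcp_rot: [-3.133, -0.21, -0.012]
wrist_force: [0.2, 0.6, 0.4]
gripper_width: 0.0854
[0.46257403 0.23463494 0.2213938 ]
```

View pics/w6c.png

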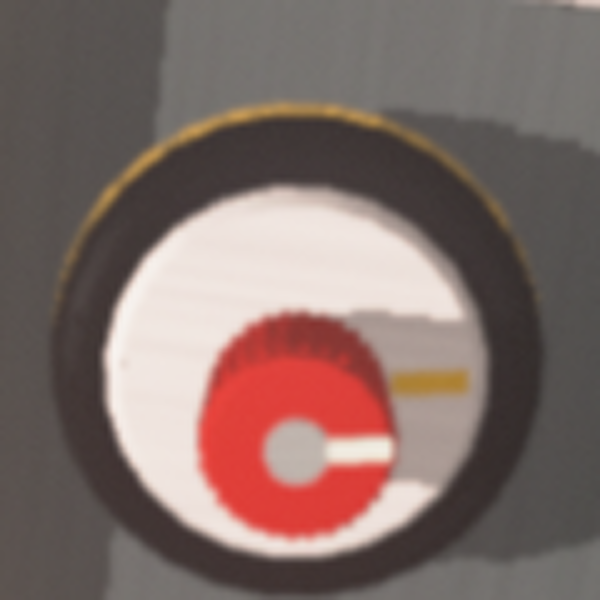

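The stripe runs from (296,452) to (392,450) in the crop and the yellow mark from (392,384) to (468,381). They look parallel. I'll check that in numbers, and look at the stand too.

```bash
python3 - <<'E'
from h import *
c=cam("wrist"); q=lambda x,y:[260+x/5,105+y/5]
t=plane(c,[q(296,452),q(392,450)],.111); y=plane(c,[q(392,384),q(468,381)],.064)
f=lambda d:np.degrees(np.arctan2(d[1],d[0])).round(1)
print("stripe",f(t[1]-t[0]),"mark",f(y[1]-y[0]),"mark from centre",f(y[1]-t[0]))
T=cam("top")["img"];cv2.imwrite("pics/t6.png",cv2.resize(T[125:205,295:405],(396,288),interpolation=3))
s=r.sense();print(s["wrist_force"],s["joint_vel"].__abs__().max() if hasattr(s["joint_vel"],"shape") else s["joint_vel"],s["clock"])
E
```

```text
stripe -81.1 mark -80.0 mark from centre -81.2
[ 0.15165642  0.4992871  -0.11062248] 0.007757286818379321 7.0833
```

View pics/t6.png

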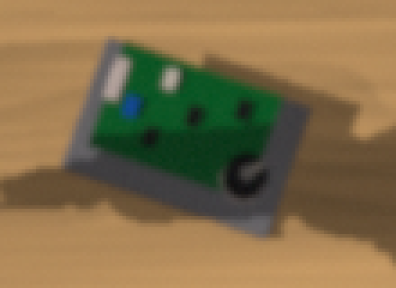

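The stripe lies at -81.1° and the mark at -81.2°, so the nut is tight. The black nut's stripe at (255,170) in the crop points up and to the right as before, only shaded now. Handing in.

```bash
python3 -c "
from cell import hand_in
print(hand_in())"
```

```text
the job is handed in; nothing more can be done
None
```

The red nut is screwed down to its stop and let go, and the job is handed in; hand-in reports no verdict.

- **Turn:** I gripped the nut once and turned it about 70° clockwise. At the end the resisting moment rose from -0.13 to +0.87 N m, which shows the stop was reached. The last 3° or so were taken up by give in the grip.
- **Release:** I opened the gripper, then rose about 14 cm clear. The wrist force there was about 0.5 N and the arm was practically still.
- **Final look:** The nut's stripe lies at -81.1°, against -81.2° for the plate's yellow mark.
- **Black nut:** I never went near the small grey/green stand. Its stripe looks unchanged in the top view, though I did not measure its angle.
- **Time:** The robot's clock stood at about 7.1 s of the 32 s allowed.
- **Checks:** None failed. The only disagreement was 1–3 mm between the views on where the nut's centre was, which did not affect the grasp.

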